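# Level the sprung riser shelf and keep it pressed

## Task

Lay the spirit level along the middle of the wooden riser board and let go of it, then turn the wing knob of the board's levelling foot so that the bubble comes to rest between the two lines while the level is being pressed down firmly enough to push the sprung board fully down onto its foot. The job finishes while still holding: end with the gripper pressing the level down on the board, bubble centred, and do not let go. Leave the paperweight, pen, pencil case and wooden cube where they are.

Things in the scene. Friction and masses are not known exactly. Their poses are not given: they have to be found in the camera images.
- level_mid (a point): The spirit level: an aluminium bar 160 long (x) x 24 wide (y) x 30 high (z), about 200 g, loose, starting on the desk. The point is its centre, half-way up (15 above its underside). x runs along it, z up. In the middle of its top a window (60 long) shows a green vial with a white bubble and two dark lines 18 apart.
- bubble (a joint): Place of the bubble's middle along the level's x axis, m; 0 is centred. The bubble is 12 mm long and goes to the higher end: about 250 mm per rad of slope (10 mm for 0.04 rad), at most 21 mm either way; it needs about 1 s to settle. It lies between the lines when within 3 mm of 0.
- board_mid (a point): Centre of the top face of the riser board: wood, 260 long (its y) x 120 wide (its x) x 12 thick, about 67 mm above the desk; z is the normal of that face. Its -y end is hinged to a fixed steel bracket (hinge line along x, 130 from this point, 12 below the top face); its +y end is carried by the levelling foot and starts too low.
- board_end (a point): Middle of the upper edge of the board's free (+y) end, on its top face, 130 from board_mid. It is 67 mm above the desk when the board is level.
- board (a joint): How far the sprung board stands up off its foot, rad about the hinge: 0.02 when free (a spring holds it up, even under the level's weight), 0 when pushed fully down, which takes about 2 to 5 N at the board's middle. So with the foot set right the board is level when pushed down and slopes 0.02 rad up to the free end when free.
- knob_grip (a point): Centre of the grip of the levelling foot's black wing knob: upright bar 46 long (point x) x 14 thick (y) x 26 high on a 46 wide disc, 117 mm above the desk, on a fixed vertical screw 165 from board_mid towards board +y. Clockwise from above raises the free end, 0.04 rad of slope per rad turned; stays where left, needs about 0.2 N m. The start is about 1.0 to 1.75 rad short.
- paperweight: Glass paperweight, dome 72 across and 44 high; origin at the centre of its underside. Bystander.
- pen: Black ballpoint pen lying on the desk, 140 long (x), 10 thick; origin under its middle. Bystander.
- pencil_case: Slim grey pencil case 200 (x) x 50 (y) x 28 high; origin at the centre of its underside. Bystander.
- cube: Wooden block cube of 40; origin at the centre of its underside. Bystander.
Things that resemble listed ones, but are neither listed nor needed, are in the scene too. Of the things shaped like the part that bears level_mid, the aluminium one is meant.

How it is judged (in metres and radians):
On the way:
1. the level lies flat along the middle of the board, let go, while the board's free end is still low (x of level_mid in the frame of board_mid between -0.035 and 0.035 m and y of level_mid in the frame of board_mid between -0.035 and 0.035 m and z of level_mid in the frame of board_mid between 0.012 and 0.018 m and angle between the x axis of level_mid and the y axis of board_mid, either way round below 0.3 rad and contact force between the fingers and level below 0.2 N and height (world z) of board_end below 0.065 m), for 0.2 s.
At the end, for the whole second after the job is handed in: The level lies flat on the board, its centre within 35 mm of the board's centre each way and within 0.3 rad of the board's length; the gripper presses on it (over 1.5 N), the board is pushed down to within 0.004 rad of its foot, and the bubble's middle is within 3 mm of centre (x of level_mid in the frame of board_mid between -0.035 and 0.035 m and y of level_mid in the frame of board_mid between -0.035 and 0.035 m and z of level_mid in the frame of board_mid between 0.012 and 0.018 m and angle between the x axis of level_mid and the y axis of board_mid, either way round below 0.3 rad and value of joint bubble between -0.003 and 0.003 m and value of joint board below 0.004 rad and contact force between the fingers and level above 1.5 N); the arm keeps its last pose, push and grip.
It fails at once if a bystander is moved by more than 20 mm (distance of any of paperweight, pen, pencil_case, cube from where it was at the start of the episode above 0.02 m).
It also fails if it takes over 72 s, if anything falls off the work surface, if the arm or the gripper's body presses on something with over 40 N, if the wrist force passes 120 N, or if a joint passes its speed limit or range.

## Robot

A 6-joint arm with a two-finger parallel gripper is mounted at the origin on the work surface. World frame = base frame: x ahead of the robot, y to its left, z up, the work surface at z = 0. Lengths are in m, angles in degrees, forces in N, time in s.
With the tool pointing down it reaches from about 0.275 to 0.825 m from the base axis. Payload 5.2 kg.
Tool frame: the origin (TCP) lies at the very end of the fingers, on their centre line; the grasp point (between the pads) lies 19 mm behind it; z points along the fingers, y is the line along which they close (so a half turn about z gives the same grasp; the last joint's range is limited). The gripper opens to 93 mm and grips with 3 to 60 N. Pads are 15 mm wide; open, the fingers measure 128 mm over their backs; the gripper's body (75 mm by 188 mm) begins 65 mm behind the grasp point.
Start: joints at [60.63, 14.817, 87.949, -0, 77.235, -11.62], TCP at [0.168, 0.524, 0.187] pointing down, gripper open.
Joint ranges: [-179.93, 179.93], [-52.35, 119.4], [10.71, 147.94], [-69.91, 249.91], [12.55, 155.21], [-178.61, 178.61]. Speed limits (degrees/s): [147.25, 147.25, 180, 180, 180, 180].

## Interface

Orientations are given as a 3x3 rotation matrix whose columns are the frame's x, y, z axes.
In Python, from station import * gives the robot as it stands.
- The arm moves only by the shell command python3 -m handwheel 'ROWS' [OPENING] [FORCE]. ROWS is JSON, a list of rows, each a list of 6 numbers: the shift along the world's x, y, z normalised to -1 to 1, where 1 is 5 cm, then the turn, a rotation vector about the world's x, y, z normalised to -1 to 1, where 1 is pi rad. In form: [[dx, dy, dz, rx, ry, rz], ...]. A call has exactly 5 rows; each row shifts and turns the commanded pose from where the row before left it; what a row does not reach is not made up. A row lasts 1/8 s, in which the tool goes at most 62.5 mm and 10.7 degrees, less where a joint would pass 70% of its speed; a pose out of reach is approached as far as the arm can. A call with a number of a shift or a turn outside -1 to 1 is refused whole. A call with a gripper value outside its range is refused whole. OPENING is the opening, from 0 (shut) to 1 (fully open), set as the call begins (- or left out, the last holds). The fingers move at their own pace and stop on an object; FORCE is the grip in N (left out, the last holds). Time passes only in rows, so rows that do not move let the fingers close, or fill a call up. It gives the time, the measured TCP pose, the force, the opening and the grip force at its end, in the units of the state.
- observe(): the state, without advancing time (a new reading comes with each control period).
- grab_frame(name): name is "side" or "top"; returns (picture, depth): 420x560x3 uint8, red, green, blue; 420x560 float32, m along the optical axis (not along the pixel's ray), 0 where there is no reading.
- camera_model(name): a dict with "fx", "fy", "cx", "cy" (pixels), "R" (3x3) and "t" (3): a world point X has camera coordinates R X + t. Camera axes: x right, y down, z forward; pixel columns grow to the right and rows downward; lengths in m; the calibration is good to about 2 mm. A picture is of the moment at which its call begins. camera_model takes no time and is no camera call.
- finish_job(): hands the job in; it is judged then, once.
Trained networks look in the newest picture that a camera, given by its name, has taken for a name from the list of things; names that differ only in an ending like _2 or _b are one class to them, and where a whole thing is asked for, a point or a joint stands for the part that bears it (a point fixed in the world has none). Each returns a list of dicts, best first, with "confidence" (0 to 1); they miss things now and then, are a little off and sometimes report something else, mostly with a low value. They report only what shows in the picture. A call takes as long as a camera call. They do not tell look-alikes from the thing itself.
- search_frame(target, camera): "rect" ([centre column, centre row, width, height] in pixels, round what is visible of it).
- place_of(target, camera): "uv" ([column, row] in pixels: a listed point, or the origin of a listed thing).
The state is a dict: "t": time; "qpos": joint angles; "joint_vel": joint speeds; "joint_efforts": joint torques, N m; "position": TCP position; "tool_rot": TCP orientation; "contact_force": force on the tool from outside, world axes, zero at the start; "wrist_torque": the same for the moment, N m; "grip_width": opening from 0.0 (shut) to 1.0 (fully open); "gripper_force": force on a finger pad.
Only numpy, scipy, OpenCV 4.12 (cv2) and the standard library are available. Lean on these libraries where they do the work, as an engineer would, in place of code of your own. Each camera call takes 0.05 s, during which the arm holds its last target. There are 200 camera calls.

## Working session

There is one attempt and no reset: what is moved stays moved. The work goes in short steps, Python scripts to look and compute and a shell command to move; the robot and the scene stay as the last step left them, time stands still between calls to the robot, and variables do not carry over. Pictures are saved under pics/ and viewed, at most 10 in all, crops included, and the job is handed in when it is done.

```bash
mkdir -p pics
cat > h.py <<'E'
from station import *
import numpy as np, cv2
def ray(cam,uv,z):
    m=camera_model(cam);R=np.array(m["R"]);t=np.array(m["t"])
    d=R.T@np.array([(uv[0]-m["cx"])/m["fx"],(uv[1]-m["cy"])/m["fy"],1]);c=-R.T@t
    return c+d*(z-c[2])/d[2]
def pts(cam,depth):
    m=camera_model(cam);R=np.array(m["R"]);t=np.array(m["t"])
    v,u=np.mgrid[:depth.shape[0],:depth.shape[1]]
    P=np.stack([(u-m["cx"])/m["fx"]*depth,(v-m["cy"])/m["fy"]*depth,depth],-1)
    return (P-t)@R
def save(img,n): cv2.imwrite("pics/"+n,img[:,:,::-1])
E
python3 - <<'E'
from h import *
a,d=grab_frame("top");b,e=grab_frame("side")
save(a,"t0.png");save(b,"s0.png");np.savez("f0.npz",a=a,d=d,b=b,e=e)
for n,z in [("level_mid",.03),("board_mid",.064),("board_end",.06),("knob_grip",.117)]:
    for c in ["top","side"]:
        for r in place_of(n,c)[:3]: print(n,c,np.round(r["uv"],1),round(r["confidence"],2),np.round(ray(c,r["uv"],z),3))
print(observe()["t"])
E
```

```text
level_mid top [447.6 287.9] 0.83 [ 0.308 -0.516  0.03 ]
level_mid top [329.1 229.5] 0.8 [ 0.449 -0.227  0.03 ]
level_mid top [362.4 326.7] 0.78 [ 0.212 -0.307  0.03 ]
level_mid side [308.5 292.5] 0.93 [ 0.416 -0.366  0.03 ]
level_mid side [292.1 265.8] 0.8 [ 0.44  -0.245  0.03 ]
level_mid side [306.8 350.3] 0.79 [ 0.299 -0.535  0.03 ]
board_mid top [201.3 181. ] 0.71 [0.565 0.089 0.064]
board_mid side [269.1 196.2] 0.82 [0.554 0.085 0.064]
board_end top [145.1 192.2] 0.76 [0.538 0.229 0.06 ]
board_end side [252.6 183.2] 0.56 [0.553 0.203 0.06 ]
knob_grip top [124.5 187.2] 0.59 [0.543 0.259 0.117]
knob_grip side [240.4 164. ] 0.41 [0.535 0.259 0.117]
0.5
```

View pics/t0.png

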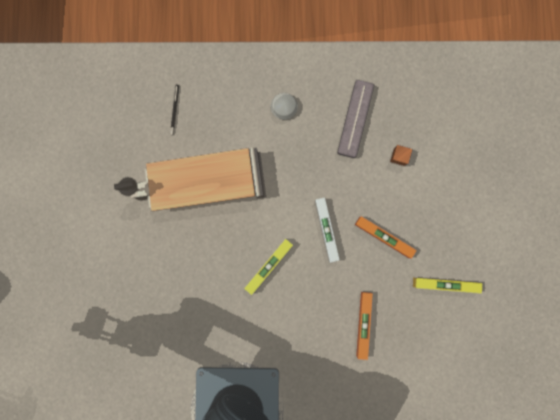

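View pics/s0.png

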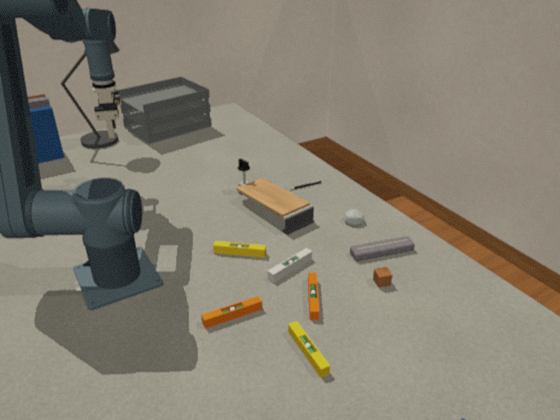

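The top view shows the aluminium level at about (328,230), with orange and yellow look-alikes around it. The board is at (202,180) and the knob at (126,187) on its left. In the side view the aluminium level is at (291,265). Next I fit the exact poses from depth.

Run:
```python
from h import *
f=np.load("f0.npz")
def fit(P,m,n):
    q=P[m]; r=cv2.minAreaRect((q[:,:2]*1000).astype(np.float32)); print(n,m.sum(),"med",np.round(np.median(q,0),4),"rect",np.round(r[0],1),np.round(r[1],1),round(r[2],1)); return q
for c,i,k in [("top","a","d"),("side","b","e")]:
    P=pts(c,f[k]);x,y,z=P[...,0],P[...,1],P[...,2]
    ok=f[k]>0
    hsv=cv2.cvtColor(f[i],cv2.COLOR_RGB2HSV)
    near=(abs(x-.445)<.1)&(abs(y+.235)<.07)&ok
    fit(P,near&(z>.022)&(z<.04)&(((hsv[...,1]<60)|((hsv[...,0]>40)&(hsv[...,0]<90)))),c+" level")
    b=(abs(x-.56)<.12)&(abs(y-.09)<.16)&ok&(z>.045)&(z<.085)&(hsv[...,1]>80)
    q=fit(P,b,c+" board")
    A=np.c_[q,np.ones(len(q))][:,[0,1,3]];s=np.linalg.lstsq(A,q[:,2],rcond=None)[0];print("plane",s)
    kn=(abs(x-.54)<.05)&(abs(y-.26)<.05)&ok&(z>.085)&(z<.14)
    fit(P,kn,c+" knobAll"); fit(P,kn&(z>.108),c+" knobTop")
    print(np.round(np.percentile(z[kn],[5,50,95]),3))
def up(im,u,v,w): return cv2.resize(im[v-w:v+w,u-w:u+w],(390,390),interpolation=cv2.INTER_CUBIC)
save(np.hstack([up(f["a"],126,187,25),up(f["b"],244,170,25)]),"k0.png")
```

```text
top level 614 med [ 0.448  -0.2218  0.03  ] rect [ 448.6 -221.7] [159.4  24.6] 13.1
top board 4966 med [0.5689 0.0925 0.0621] rect [570.   94.2] [120.5 259.4] 8.1
plane [ 0.00679773 -0.04422287  0.06238545]
top knobAll 323 med [0.543  0.254  0.1091] rect [545.7 256.1] [43.8 44.8] 74.3
top knobTop 168 med [0.544  0.2538 0.1295] rect [545.5 256.1] [39.7 38.4] 59.7
[0.102 0.109 0.133]
side level 398 med [ 0.4433 -0.2245  0.0302] rect [ 446.9 -222.1] [165.1  31. ] 14.1
side board 1355 med [0.5623 0.0766 0.0637] rect [568.2  92.1] [124.7 264.2] 8.0
plane [ 0.02556434 -0.03910932  0.05208321]
side knobAll 130 med [0.5401 0.2513 0.115 ] rect [537.3 250.7] [43.9 46.5] 44.2
side knobTop 82 med [0.5406 0.2502 0.1228] rect [545.2 253.9] [55.2 26.6] 83.2
[0.1   0.115 0.134]
```

View pics/k0.png

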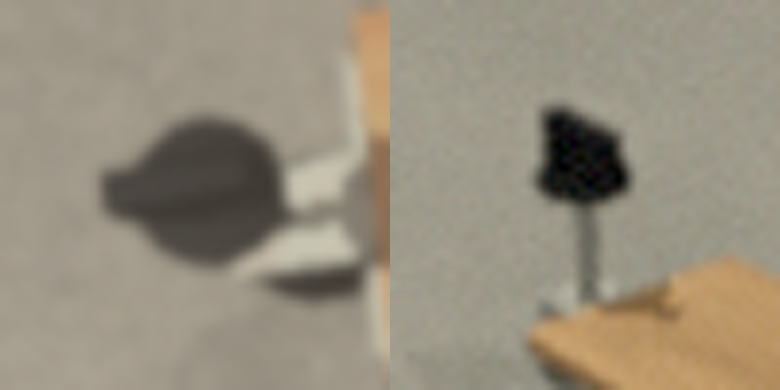

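Run:
```python
from h import *
f=np.load("f0.npz");P=pts("top",f["d"]);x,y,z=P[...,0],P[...,1],P[...,2]
for lo in (.115,.122,.126):
    m=(abs(x-.545)<.04)&(abs(y-.257)<.04)&(z>lo)&(z<.14);q=P[m][:,:2]
    w,v=np.linalg.eigh(np.cov(q.T));print(lo,m.sum(),q.mean(0),np.sqrt(w),np.degrees(np.arctan2(v[1,1],v[0,1])))
s=observe();print(s["t"],np.round(s["position"],4),np.round(s["tool_rot"],3).tolist(),np.round(s["qpos"],1),s["contact_force"])
```

```text
0.115 144 [0.54509205 0.25510367] [0.00427497 0.01372969] 102.68338812701377
0.122 131 [0.54556953 0.25532366] [0.0041289  0.01386076] 102.7396053714752
0.126 118 [0.54570162 0.25612554] [0.00403185 0.01323772] 102.0990380938138
0.5 [0.1676 0.5238 0.1872] [[-0.952, 0.305, -0.0], [0.305, 0.952, -0.0], [0.0, -0.0, -1.0]] [ 60.6  14.8  88.    0.   77.2 -11.6] [-0.2522681  -0.52687681  0.08294719]
```

```bash
R='[0.375,-0.994,0,0,0,0.01144]'
python3 -m handwheel '[[0.375,-0.994,0,0,0,0.01144],[0.375,-0.994,0,0,0,0.01144],[0.375,-0.994,0,0,0,0.01144],[0.375,-0.994,0,0,0,0.01144],[0.375,-0.994,0,0,0,0.01144]]' 0.5 20
python3 -m handwheel '[[0.375,-0.994,0,0,0,0.01144],[0.375,-0.994,0,0,0,0.01144],[0.375,-0.994,0,0,0,0.01144],[0.375,-0.994,0,0,0,0.01144],[0.375,-0.994,0,0,0,0.01144]]'
python3 -m handwheel '[[0.375,-0.994,0,0,0,0.01144],[0.375,-0.994,0,0,0,0.01144],[0.375,-0.994,0,0,0,0.01144],[0.375,-0.994,0,0,0,0.01144],[0.375,-0.994,0,0,0,0.01144]]'
python3 -m handwheel '[[0,0,-0.6,0,0,0],[0,0,-0.6,0,0,0],[0,0,-0.6,0,0,0],[0,0,-0.4,0,0,0],[0,0,0,0,0,0]]'
```

```text
t: 1.12
position: [0.2618, 0.2739, 0.1875]
tool_rot: [[-0.992, 0.128, 0.001], [0.128, 0.992, 0.0], [-0.001, 0.001, -1.0]]
contact_force: [1.1, -1.0, 0.0]
grip_width: 0.527
gripper_force: 0.0
t: 1.75
position: [0.3557, 0.0251, 0.1877]
tool_rot: [[-0.999, -0.05, 0.002], [-0.05, 0.999, -0.0], [-0.002, -0.0, -1.0]]
contact_force: [0.7, 0.1, -0.3]
grip_width: 0.501
gripper_force: 0.0
t: 2.38
position: [0.4493, -0.2235, 0.1874]
tool_rot: [[-0.974, -0.228, 0.0], [-0.228, 0.974, -0.0], [-0.0, -0.0, -1.0]]
contact_force: [0.9, -0.8, 0.1]
grip_width: 0.499
gripper_force: 0.0
t: 3.0
position: [0.4478, -0.2209, 0.0759]
tool_rot: [[-0.974, -0.227, -0.003], [-0.227, 0.974, 0.002], [0.002, 0.003, -1.0]]
contact_force: [0.4, -0.4, 0.3]
grip_width: 0.499
gripper_force: 0.0
```

```bash
python3 -m handwheel '[[0,0,-0.4,0,0,0],[0,0,-0.4,0,0,0],[0,0,-0.4,0,0,0],[0,0,-0.16,0,0,0],[0,0,0,0,0,0]]'
python3 -m handwheel '[[0,0,0,0,0,0],[0,0,0,0,0,0],[0,0,0,0,0,0],[0,0,0,0,0,0],[0,0,0,0,0,0]]' 0.1 20
python3 -m handwheel '[[0,0,0.3,0,0,0],[0,0,0.7,0,0,0],[0,0,0.7,0,0,0],[0,0,0.5,0,0,0],[0,0,0,0,0,0]]'
```

```text
t: 3.62
position: [0.4492, -0.2219, 0.0097]
tool_rot: [[-0.974, -0.227, 0.0], [-0.227, 0.974, -0.0], [-0.0, -0.0, -1.0]]
contact_force: [-0.3, -0.1, 0.4]
grip_width: 0.498
gripper_force: 0.0
t: 4.25
position: [0.4489, -0.2217, 0.0093]
tool_rot: [[-0.974, -0.227, 0.0], [-0.227, 0.974, -0.0], [-0.0, -0.0, -1.0]]
contact_force: [0.2, 0.5, -0.6]
grip_width: 0.106
gripper_force: 0.0
t: 4.88
position: [0.4504, -0.2228, 0.1221]
tool_rot: [[-0.974, -0.227, 0.004], [-0.227, 0.974, -0.004], [-0.004, -0.005, -1.0]]
contact_force: [0.7, 0.1, -0.1]
grip_width: 0.098
gripper_force: 0.0
```

Run:
```python
from h import *
a,d=grab_frame("top");b,e=grab_frame("side")
up=lambda im,u,v:cv2.resize(im[v-65:v+65,u-65:u+65],(390,390),interpolation=cv2.INTER_CUBIC)
save(np.hstack([up(a,328,230),up(b,291,240)]),"g1.png")
print(observe())
```

```text
{'t': 4.975, 'qpos': array([-3.90649466e+01,  1.30991136e+01,  1.00341334e+02, -6.95258196e-04,
        6.65455648e+01, -1.42204945e+02]), 'joint_vel': array([ 1.77968476e-02,  1.21054012e+00,  1.30345397e+00, -2.52411640e-02,
       -1.25128656e-01,  4.51518950e-05]), 'joint_efforts': array([ 1.94629782e-02, -4.05957663e+01, -2.68109876e+01, -6.65221782e-02,
        1.97327376e-02, -1.09730485e-03]), 'position': array([ 0.44873517, -0.22152322,  0.11928453]), 'tool_rot': array([[-9.73816392e-01, -2.27335879e-01,  1.82537517e-04],
       [-2.27335909e-01,  9.73816388e-01, -1.62496191e-04],
       [-1.40816811e-04, -1.99738786e-04, -9.99999970e-01]]), 'contact_force': array([ 0.18257417,  0.1889314 , -0.24122481]), 'wrist_torque': array([ 0.05251001,  0.02144558, -0.04273875]), 'gripper_force': 0.0, 'grip_width': 0.10231431187147912}
```

View pics/g1.png

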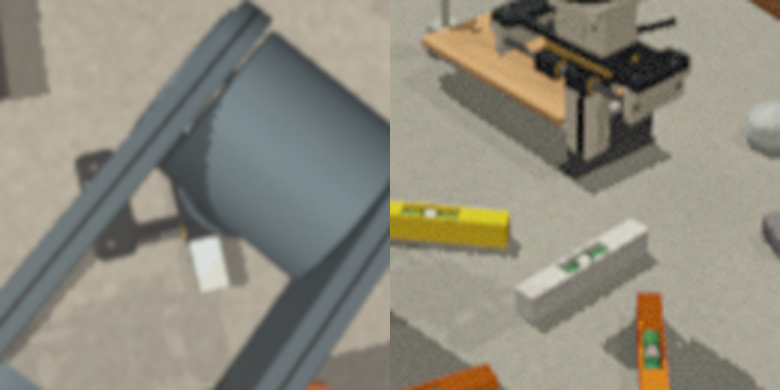

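Run:
```python
from h import *
b,e=grab_frame("side");s=observe();p=np.array(s["position"]);Rt=np.array(s["tool_rot"])
m=camera_model("side");R=np.array(m["R"]);t=np.array(m["t"])
im=cv2.resize(b[150:310,200:400],(800,640))
for k,c in [((0,0,0),(255,0,0)),((0,.04,0),(0,255,0)),((0,-.04,0),(0,0,255)),((0,0,-.084),(255,255,0))]:
    q=R@(p+Rt@np.array(k))+t;u=m["fx"]*q[0]/q[2]+m["cx"];v=m["fy"]*q[1]/q[2]+m["cy"];print(k,u,v,q[2])
    cv2.circle(im,(int((u-200)*4),int((v-150)*4)),4,c,-1)
save(im[:600],"g2.png")
P=pts("side",e)
hsv=cv2.cvtColor(b,cv2.COLOR_RGB2HSV);M=(abs(P[...,0]-.448)<.1)&(abs(P[...,1]+.222)<.06)
z=P[...,2];mm=M&(z>.02)&(z<.05)&(hsv[...,1]<60);print(np.median(P[mm],0),mm.sum())
mm=M&(z>.09);print("lowest finger pts",np.percentile(P[mm],[2,50,98],axis=0).round(3))
```

```text
(0, 0, 0) 290.57420019001563 235.51578662021012 1.4292603011194787
(0, 0.04, 0) 280.7468962035188 229.84149087195962 1.4534504190220185
(0, -0.04, 0) 300.73988391716455 241.3854631897229 1.4050701832169386
(0, 0, -0.084) 291.0026441851348 210.2471364047155 1.384913351198867
[ 0.44340596 -0.22492386  0.03020435] 392
lowest finger pts [[ 0.352 -0.279  0.182]
 [ 0.422 -0.245  0.454]
 [ 0.491 -0.169  0.586]]
```

View pics/g2.png

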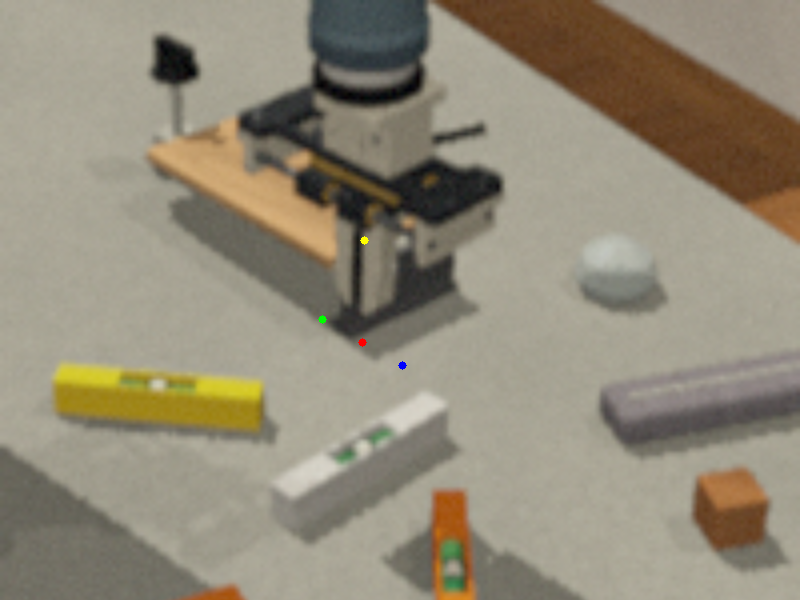

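The tips at crop (360,310), which is full-image (290,227), sit about 8 px above the projected TCP at (290.6,235.5). The real tips therefore differ from the reported TCP, and I measure by how much.

Run:
```python
from h import *
b,e=grab_frame("side");P=pts("side",e);s=observe();print(np.round(s["position"],4))
for v in range(208,232,2):
    print(v,[tuple((P[v,u]*1000).round().astype(int).tolist())+(int(b[v,u].mean()),) for u in (287,290,293,296)])
a,d=grab_frame("top");Q=pts("top",d)
M=(abs(Q[...,0]-.448)<.1)&(abs(Q[...,1]+.222)<.11)&(Q[...,2]>.1)&(Q[...,2]<.3);print(M.sum())
```

```text
[ 0.4482 -0.2211  0.1183]
208 [(440, -213, 208, 109), (452, -210, 203, 71), (447, -234, 217, 125), (449, -246, 222, 94)]
210 [(439, -216, 203, 101), (450, -214, 199, 86), (443, -239, 214, 128), (451, -242, 214, 109)]
212 [(437, -219, 200, 100), (448, -216, 194, 88), (444, -239, 208, 129), (452, -241, 207, 102)]
214 [(440, -214, 189, 99), (448, -218, 189, 80), (443, -240, 202, 130), (452, -241, 200, 113)]
216 [(439, -216, 184, 100), (441, -229, 191, 86), (444, -238, 194, 128), (453, -240, 192, 107)]
218 [(440, -214, 176, 102), (441, -229, 184, 83), (444, -239, 189, 127), (454, -239, 186, 107)]
220 [(437, -220, 174, 101), (442, -227, 176, 81), (443, -240, 183, 125), (453, -240, 180, 110)]
222 [(440, -215, 164, 100), (440, -231, 172, 87), (447, -235, 172, 124), (454, -238, 172, 111)]
224 [(440, -215, 157, 98), (442, -228, 163, 98), (445, -238, 168, 125), (453, -241, 167, 114)]
226 [(535, -63, 32, 63), (442, -228, 157, 108), (445, -238, 162, 129), (578, -50, 11, 68)]
228 [(535, -63, 25, 43), (550, -56, 15, 86), (560, -60, 14, 82), (573, -57, 8, 50)]
230 [(535, -62, 16, 47), (545, -65, 15, 52), (558, -64, 9, 51), (573, -57, 0, 76)]
503
```

Run:
```python
from h import *
f=np.load("f0.npz");P=pts("side",f["e"]);b=f["b"]
M=(abs(P[...,0]-.168)<.09)&(abs(P[...,1]-.524)<.09)&(P[...,2]>.1)&(P[...,2]<.36)
v,u=np.nonzero(M);z=P[M][:,2]
for r in range(v.min(),v.max()+1,3):
    k=v==r
    if k.any(): print(r,k.sum(),u[k].min(),u[k].max(),P[M][k].mean(0).round(3))
m=camera_model("side");q=np.array(m["R"])@[.1676,.5238,.1872]+np.array(m["t"]);print(m["fx"]*q[0]/q[2]+m["cx"],m["fy"]*q[1]/q[2]+m["cy"])
```

```text
90 4 115 118 [0.221 0.594 0.346]
93 7 112 118 [0.21  0.573 0.344]
96 8 112 119 [0.208 0.567 0.335]
99 22 98 119 [0.172 0.512 0.347]
102 21 98 119 [0.17  0.51  0.337]
105 20 98 117 [0.154 0.459 0.345]
108 15 94 117 [0.131 0.443 0.344]
111 18 94 118 [0.134 0.441 0.334]
114 22 95 118 [0.14  0.445 0.321]
117 19 96 116 [0.137 0.447 0.311]
120 9 106 114 [0.161 0.497 0.278]
123 10 106 115 [0.16  0.494 0.268]
126 9 107 115 [0.161 0.498 0.256]
129 6 108 113 [0.15  0.465 0.259]
132 6 108 113 [0.148 0.464 0.249]
135 6 109 114 [0.15  0.465 0.237]
138 6 109 114 [0.149 0.471 0.224]
114.46303270052164 141.31364680695748
```

The fingertips are about 33 mm above the reported TCP z, both in this picture and in the first one, while x and y agree. That explains the empty grasp, so I descend with that offset and watch the force.

```bash
python3 -m handwheel '[[0,0,0,0,0,0],[0,0,-0.6,0,0,0],[0,0,-0.6,0,0,0],[0,0,-0.6,0,0,0],[0,0,-0.4,0,0,0]]' 0.5 20
python3 -m handwheel '[[0,0,-0.2,0,0,0],[0,0,-0.2,0,0,0],[0,0,-0.1,0,0,0],[0,0,0,0,0,0],[0,0,0,0,0,0]]'
python3 - <<'E'
from h import *
b,e=grab_frame("side");P=pts("side",e);M=(abs(P[...,0]-.448)<.03)&(abs(P[...,1]+.222)<.075)&(P[...,2]>.004)&(P[...,2]<.12)
np.savez("f1.npz",b=b,e=e);save(cv2.resize(b[215:315,230:350],(720,600),interpolation=cv2.INTER_CUBIC),"g3.png")
print(observe()["position"],observe()["contact_force"])
E
```

```text
t: 5.75
position: [0.448, -0.221, 0.0074]
tool_rot: [[-0.974, -0.227, -0.002], [-0.227, 0.974, 0.002], [0.002, 0.002, -1.0]]
contact_force: [0.9, 0.3, 0.2]
grip_width: 0.493
gripper_force: 0.0
t: 6.38
position: [0.4493, -0.2219, -0.0153]
tool_rot: [[-0.974, -0.227, 0.001], [-0.227, 0.974, -0.001], [-0.001, -0.001, -1.0]]
contact_force: [0.2, -0.4, 1.0]
grip_width: 0.501
gripper_force: 0.0
[ 0.44931067 -0.2219677  -0.015216  ] [-0.35759389 -0.13788381  0.11095435]
```

View pics/g3.png

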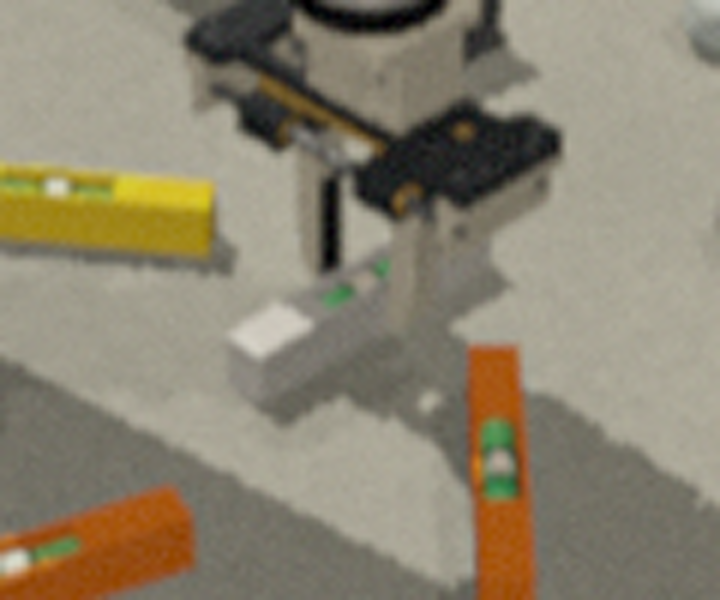

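The fingers now straddle the aluminium level (bar from (240,360) to (490,240) in the crop) with no contact, which confirms the z offset. I go down 6 mm more and grip.

```bash
python3 -m handwheel '[[0,0,-0.12,0,0,0],[0,0,0,0,0,0],[0,0,0,0,0,0],[0,0,0,0,0,0],[0,0,0,0,0,0]]' 0.1 20
python3 -m handwheel '[[0,0,0,0,0,0],[0,0,0.2,0,0,0],[0,0,0.8,0,0,0],[0,0,0.8,0,0,0],[0,0,0.8,0,0,0]]'
```

```text
t: 7.05
position: [0.4487, -0.2215, -0.0219]
tool_rot: [[-0.974, -0.227, -0.0], [-0.227, 0.974, 0.0], [0.0, 0.0, -1.0]]
contact_force: [-0.0, -0.1, -1.7]
grip_width: 0.252
gripper_force: 20.0
t: 7.68
position: [0.4488, -0.2216, 0.1102]
tool_rot: [[-0.974, -0.227, 0.0], [-0.227, 0.974, -0.0], [-0.0, -0.0, -1.0]]
contact_force: [0.4, -0.7, -1.7]
grip_width: 0.259
gripper_force: 20.0
```

```bash
python3 -m handwheel '[[0.24,0.63,0,0,0,-0.0528],[0.24,0.63,0,0,0,-0.0528],[0.24,0.63,0,0,0,-0.0528],[0.24,0.63,0,0,0,-0.0528],[0.24,0.63,0,0,0,-0.0528]]'
python3 -m handwheel '[[0.24,0.63,0,0,0,-0.0528],[0.24,0.63,0,0,0,-0.0528],[0.24,0.63,0,0,0,-0.0528],[0.24,0.63,0,0,0,-0.0528],[0.24,0.63,0,0,0,-0.0528]]'
python3 -m handwheel '[[0,0,-0.5,0,0,0],[0,0,-0.4,0,0,0],[0,0,-0.3,0,0,0],[0,0,0,0,0,0],[0,0,0,0,0,0]]'
```

```text
t: 8.3
position: [0.5092, -0.0631, 0.109]
tool_rot: [[-0.822, 0.569, 0.001], [0.569, 0.822, -0.0], [-0.001, 0.0, -1.0]]
contact_force: [-0.4, 0.0, -1.4]
grip_width: 0.256
gripper_force: 20.0
t: 8.93
position: [0.5691, 0.0944, 0.1089]
tool_rot: [[-0.136, 0.991, 0.0], [0.991, 0.136, -0.0], [-0.0, 0.0, -1.0]]
contact_force: [-0.2, -0.1, -1.3]
grip_width: 0.257
gripper_force: 20.0
t: 9.55
position: [0.5695, 0.0932, 0.0491]
tool_rot: [[-0.141, 0.99, 0.001], [0.99, 0.141, -0.0], [-0.0, 0.001, -1.0]]
contact_force: [-0.3, -0.3, -1.3]
grip_width: 0.258
gripper_force: 20.0
```

```bash
python3 -m handwheel '[[0,0,-0.05,-0.0127,0,0],[0,0,-0.04,0,0,0],[0,0,-0.03,0,0,0],[0,0,0,0,0,0],[0,0,0,0,0,0]]'
python3 -m handwheel '[[0,0,0,0,0,0],[0,0,0,0,0,0],[0,0,0,0,0,0],[0,0,0,0,0,0],[0,0,0,0,0,0]]' 0.55
python3 -m handwheel '[[0,0,0.2,0,0,0],[0,0,0.5,0.0127,0,0],[0,0,0.7,0,0,0],[0,0,0.8,0,0,0],[0,0,0.6,0,0,0]]'
```

```text
t: 10.18
position: [0.569, 0.0931, 0.0424]
tool_rot: [[-0.14, 0.99, 0.0], [0.989, 0.14, -0.04], [-0.039, -0.005, -0.999]]
contact_force: [-0.8, -1.0, -1.8]
grip_width: 0.257
gripper_force: 20.0
t: 10.8
position: [0.5689, 0.0934, 0.0423]
tool_rot: [[-0.141, 0.99, 0.0], [0.989, 0.141, -0.04], [-0.039, -0.006, -0.999]]
contact_force: [-0.2, -0.4, -0.8]
grip_width: 0.547
gripper_force: 0.0
t: 11.42
position: [0.5695, 0.0933, 0.185]
tool_rot: [[-0.141, 0.99, 0.002], [0.99, 0.141, -0.0], [-0.0, 0.002, -1.0]]
contact_force: [0.4, 0.4, 0.3]
grip_width: 0.548
gripper_force: 0.0
```

```bash
python3 -m handwheel '[[-0.117,0.815,0,0,0,0.006],[-0.117,0.815,0,0,0,0.006],[-0.117,0.815,0,0,0,0.006],[-0.117,0.815,0,0,0,0.006],[0,0,0,0,0,0]]' 0.5
cat >> h.py <<'E'
def lev(tag,view=0):
    a,d=grab_frame("top");b,e=grab_frame("side");np.savez(tag+".npz",a=a,d=d,b=b,e=e)
    return a,d,b,e
E
python3 - <<'E'
from h import *
a,d,b,e=lev("f2")
up=lambda im,u,v:cv2.resize(im[v-40:v+40,u-40:u+40],(390,390),interpolation=cv2.INTER_CUBIC)
save(np.hstack([up(a,201,181),up(b,272,192)]),"l2.png")
for c,im,D in (("top",a,d),("side",b,e)):
    P=pts(c,D);z=P[...,2];hsv=cv2.cvtColor(im,cv2.COLOR_RGB2HSV)
    M=(abs(P[...,0]-.569)<.06)&(abs(P[...,1]-.0935)<.1)
    k=M&(z>.08)&(z<.11);q=P[k];r=cv2.minAreaRect((q[:,:2]*1000).astype(np.float32));print(c,r,np.median(q[:,2]))
    A=np.c_[q[:,:2]-[.569,.0935],np.ones(len(q))];print("level plane",np.linalg.lstsq(A,q[:,2],rcond=None)[0])
E
```

```text
t: 12.05
position: [0.5448, 0.259, 0.1829]
tool_rot: [[-0.219, 0.976, 0.001], [0.976, 0.219, 0.001], [0.001, 0.001, -1.0]]
contact_force: [-0.3, -0.4, 0.1]
grip_width: 0.497
gripper_force: 0.0
top ((569.1844482421875, 95.91177368164062), (25.48676300048828, 160.86878967285156), 8.481729507446289) 0.09030356213236493
level plane [ 0.05676677 -0.03284075  0.09031139]
side ((567.5328979492188, 95.51834869384766), (33.32610321044922, 176.2147979736328), 7.3264875411987305) 0.09015885955694108
level plane [ 0.12772023 -0.00826821  0.09021741]
```

View pics/l2.png

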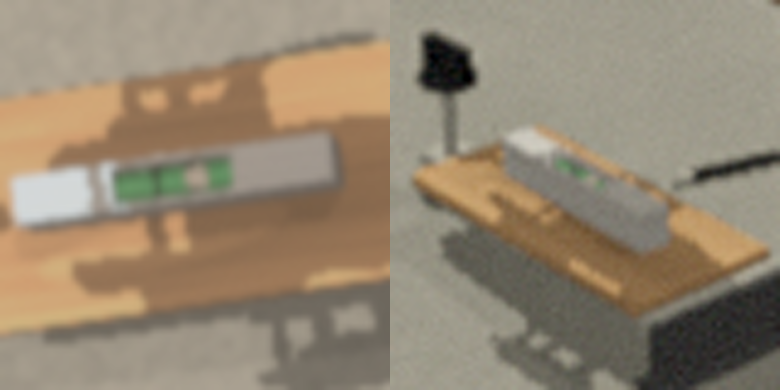

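The top crop shows the level along the middle of the board, with the bubble right of centre (198 against the window centre 173), towards the hinge. I write a bubble measurement and grip the knob.

```bash
cat >> h.py <<'E'
def bubble(im,cam,c=(.569,.0957),th=98.1,z0=.0905,slope=-.05,show=0):
    "bubble pos along axis (+ = free end), from greenness profile; world-mm"
    m=camera_model(cam);R=np.array(m["R"]);t=np.array(m["t"])
    u=np.array([np.cos(np.radians(th)),np.sin(np.radians(th))]);n=np.array([-u[1],u[0]])
    s=np.arange(-45,45.1,.5);w=np.arange(-3,3.1,1)
    X=np.array([[np.r_[np.array(c)+(a*u+b*n)/1000,z0+slope*a/1000] for b in w] for a in s])
    q=X@R.T+t;uv=np.stack([m["fx"]*q[...,0]/q[...,2]+m["cx"],m["fy"]*q[...,1]/q[...,2]+m["cy"]],-1).astype(np.float32)
    S=cv2.remap(im,uv[...,0],uv[...,1],cv2.INTER_CUBIC).astype(float).mean(1)
    g=(S[:,1]-S[:,0])/S.sum(1)
    if show: print(cam,[(int(a),int(x*100),int(y)) for a,x,y in zip(s[::6],g[::6],S.sum(1)[::6])])
    h=g.max()/2; on=np.flatnonzero(g>h); lo,hi=s[on[0]],s[on[-1]]
    k=(s>lo)&(s<hi); wt=np.clip(h-g,0,None)*k; wt*=S.sum(1)>np.median(S.sum(1)[k])
    return round(lo,1),round(hi,1),round(float((wt*s).sum()/max(wt.sum(),1e-9)-(lo+hi)/2),2)
E
python3 - <<'E'
from h import *
f=np.load("f2.npz")
print(bubble(f["a"],"top",show=1));print(bubble(f["b"],"side",show=1))
E
python3 -m handwheel '[[0.015,-0.03,-0.5,0,0,0],[0,0,-0.6,0,0,0],[0,0,-0.6,0,0,0],[0,0,-0.4,0,0,0],[0,0,0,0,0,0]]' 0.5 
python3 -m handwheel '[[0,0,0,0,0,0],[0,0,0,0,0,0],[0,0,0,0,0,0],[0,0,0,0,0,0],[0,0,0,0,0,0]]' 0.0 30
```

```text
top [(-45, -2, 454), (-42, -2, 454), (-39, -2, 454), (-36, -2, 454), (-33, -2, 452), (-30, 0, 424), (-27, 8, 362), (-24, 12, 335), (-21, 12, 332), (-18, 6, 361), (-15, -1, 429), (-12, -3, 456), (-9, -2, 443), (-6, 1, 400), (-3, 9, 349), (0, 12, 337), (3, 12, 337), (6, 11, 312), (9, 10, 281), (12, 11, 317), (15, 12, 336), (18, 11, 339), (21, 12, 340), (24, 12, 341), (27, 11, 338), (30, 3, 419), (33, 0, 547), (36, 0, 503), (39, -1, 464), (42, 0, 541), (45, 0, 622)]
(np.float64(-27.5), np.float64(28.5), -11.67)
side [(-45, 0, 412), (-42, -1, 414), (-39, -1, 412), (-36, 0, 412), (-33, 0, 411), (-30, 0, 404), (-27, 0, 392), (-24, 1, 379), (-21, 3, 360), (-18, 2, 358), (-15, 0, 384), (-12, -1, 412), (-9, 0, 421), (-6, 1, 404), (-3, 4, 369), (0, 6, 340), (3, 7, 319), (6, 7, 303), (9, 5, 298), (12, 4, 298), (15, 6, 309), (18, 7, 320), (21, 7, 327), (24, 6, 340), (27, 5, 358), (30, 2, 377), (33, 0, 399), (36, 0, 425), (39, 0, 459), (42, 0, 499), (45, 0, 532)]
(np.float64(-3.0), np.float64(28.0), -12.5)
t: 12.78
position: [0.5454, 0.253, 0.0759]
tool_rot: [[-0.213, 0.977, -0.003], [0.977, 0.213, -0.001], [-0.001, -0.004, -1.0]]
contact_force: [0.3, 0.2, 0.6]
grip_width: 0.499
gripper_force: 0.0
t: 13.4
position: [0.5459, 0.2548, 0.0779]
tool_rot: [[-0.215, 0.977, -0.0], [0.977, 0.215, -0.0], [-0.0, -0.0, -1.0]]
contact_force: [-3.1, -0.9, 5.9]
grip_width: 0.146
gripper_force: 30.0
```

```bash
python3 -m handwheel '[[0,0,0,0,0,0],[0,0,0,0,0,-0.027],[0,0,0,0,0,-0.05],[0,0,0,0,0,-0.05],[0,0,0,0,0,-0.05]]' 0 55
python3 -m handwheel '[[0,0,0,0,0,-0.05],[0,0,0,0,0,-0.05],[0,0,0,0,0,-0.05],[0,0,0,0,0,-0.05],[0,0,0,0,0,-0.05]]'
python3 -m handwheel '[[0,0,0,0,0,-0.05],[0,0,0,0,0,-0.05],[0,0,0,0,0,-0.012],[0,0,0,0,0,0],[0,0,0,0,0,0]]'
python3 -m handwheel '[[0,0,0,0,0,0],[0,0,0,0,0,0],[0,0,0,0,0,0],[0,0,0,0,0,0],[0,0,0,0,0,0]]'
python3 - <<'E'
from h import *
a,d,b,e=lev("f3")
for sl in (0,.02): print(bubble(a,"top",z0=.0965,slope=sl,show=sl==0),bubble(b,"side",z0=.0965,slope=sl))
R=observe()["tool_rot"];print(np.degrees(np.arctan2(R[1][1],R[0][1])))
E
```

```text
t: 14.02
position: [0.5444, 0.2548, 0.0779]
tool_rot: [[0.337, 0.942, -0.003], [0.942, -0.337, -0.001], [-0.001, -0.003, -1.0]]
contact_force: [-8.2, -1.4, 8.6]
grip_width: 0.146
gripper_force: 55.1
t: 14.65
position: [0.5429, 0.2562, 0.0779]
tool_rot: [[0.904, 0.428, -0.005], [0.428, -0.904, 0.001], [-0.004, -0.003, -1.0]]
contact_force: [-10.7, 3.6, 10.4]
grip_width: 0.146
gripper_force: 55.1
t: 15.28
position: [0.5426, 0.2571, 0.0779]
tool_rot: [[0.995, 0.095, -0.005], [0.095, -0.995, 0.003], [-0.005, -0.003, -1.0]]
contact_force: [-10.8, 5.3, 11.1]
grip_width: 0.144
gripper_force: 55.0
t: 15.9
position: [0.5426, 0.2571, 0.0778]
tool_rot: [[0.995, 0.095, -0.006], [0.095, -0.995, 0.003], [-0.005, -0.003, -1.0]]
contact_force: [-11.4, 5.6, 9.6]
grip_width: 0.145
gripper_force: 55.0
top [(-45, -2, 467), (-42, -2, 465), (-39, -1, 465), (-36, -1, 465), (-33, 0, 442), (-30, 6, 380), (-27, 11, 340), (-24, 12, 335), (-21, 12, 336), (-18, 12, 336), (-15, 12, 326), (-12, 10, 283), (-9, 10, 296), (-6, 12, 326), (-3, 6, 356), (0, -1, 434), (3, -3, 461), (6, -2, 448), (9, 1, 393), (12, 9, 345), (15, 12, 335), (18, 12, 335), (21, 12, 336), (24, 11, 333), (27, 7, 344), (30, 0, 406), (33, -1, 452), (36, -2, 460), (39, -2, 460), (42, -2, 461), (45, -2, 461)]
(np.float64(-29.5), np.float64(27.5), 4.83) (np.float64(-22.5), np.float64(28.0), 3.06)
(np.float64(-29.5), np.float64(27.5), 4.83) (np.float64(-22.5), np.float64(28.0), 2.99)
-84.540040870602
```

```bash
python3 -m handwheel '[[0,0,0,0,0,0],[0,0,0,0,0,0],[0,0,0,0,0,0],[0,0,0.3,0,0,0],[0,0,0.6,0,0,0]]' 0.5
python3 -m handwheel '[[0,0,0.6,0,0,0],[0,0,0.6,0,0,0.05],[0,0,0,0,0,0.05],[0,0,0,0,0,0.05],[0,0,0,0,0,0.05]]' 
python3 -m handwheel '[[0.08,-0.4,0,0,0,0.05],[0.08,-0.4,0,0,0,0.05],[0.08,-0.4,0,0,0,0.05],[0.08,-0.4,0,0,0,0.05],[0.06,-0.4,0,0,0,0.05]]' 0 10
python3 - <<'E'
from h import *
a,d,b,e=lev("f4")
print(bubble(a,"top",z0=.0965,slope=.02,show=1),bubble(b,"side",z0=.0965,slope=.02))
P=pts("top",d);z=P[...,2]
k=(abs(P[...,0]-.569)<.06)&(abs(P[...,1]-.0935)<.1)&(z>.087)&(z<.11);q=P[k];print(cv2.minAreaRect((q[:,:2]*1000).astype(np.float32)),np.median(q[:,2]))
s=observe();R=s["tool_rot"];print(np.degrees(np.arctan2(R[1][1],R[0][1])),s["position"],s["contact_force"],s["t"])
E
```

```text
t: 16.62
position: [0.5456, 0.2544, 0.1222]
tool_rot: [[0.996, 0.094, -0.002], [0.094, -0.996, -0.001], [-0.002, 0.0, -1.0]]
contact_force: [-0.3, 0.4, 0.3]
grip_width: 0.496
gripper_force: 0.0
t: 17.25
position: [0.5467, 0.2547, 0.1836]
tool_rot: [[0.747, 0.665, 0.002], [0.665, -0.747, 0.0], [0.001, 0.001, -1.0]]
contact_force: [0.2, -0.5, -0.9]
grip_width: 0.496
gripper_force: 0.0
t: 17.88
position: [0.5658, 0.154, 0.1834]
tool_rot: [[0.058, 0.998, 0.001], [0.998, -0.058, 0.0], [0.0, 0.001, -1.0]]
contact_force: [0.1, -0.5, -1.1]
grip_width: 0.024
gripper_force: 0.0
top [(-45, -2, 509), (-42, -2, 509), (-39, -2, 507), (-36, -1, 507), (-33, 0, 485), (-30, 5, 417), (-27, 11, 374), (-24, 12, 368), (-21, 12, 369), (-18, 12, 369), (-15, 11, 358), (-12, 9, 318), (-9, 9, 333), (-6, 11, 362), (-3, 5, 425), (0, 0, 589), (3, 0, 642), (6, 0, 635), (9, 2, 539), (12, 8, 408), (15, 11, 370), (18, 11, 370), (21, 11, 370), (24, 11, 368), (27, 7, 417), (30, 1, 581), (33, 0, 666), (36, 0, 674), (39, 0, 673), (42, 0, 673), (45, 0, 674)]
(np.float64(-29.5), np.float64(27.0), 4.92) (np.float64(-22.5), np.float64(26.5), 3.73)
((569.8492431640625, 93.6480484008789), (24.96913719177246, 160.52932739257812), 8.149609565734863) 0.09940439724166315
-3.6718409574162862 [0.56600125 0.15301438 0.18329869] [-0.10297398  0.36382709  0.05316761] 17.975
```

```bash
python3 -m handwheel '[[-0.08,-0.06,-0.6,0,0,0.033],[0,0,-0.6,0,0,0.033],[0,0,-0.5,0,0,0],[0,0,-0.3,0,0,0],[0,0,0,0,0,0]]'
python3 -m handwheel '[[0,0,-0.1,0,0,0],[0,0,-0.06,0,0,0],[0,0,-0.04,0,0,0],[0,0,-0.04,0,0,0],[0,0,0,0,0,0]]'
```

```text
t: 18.6
position: [0.5607, 0.1522, 0.0817]
tool_rot: [[-0.143, 0.99, -0.002], [0.99, 0.143, 0.0], [0.0, -0.002, -1.0]]
contact_force: [0.1, -0.3, 0.6]
grip_width: 0.005
gripper_force: 0.0
t: 19.23
position: [0.5613, 0.1518, 0.0703]
tool_rot: [[-0.144, 0.99, 0.0], [0.99, 0.144, 0.0], [-0.0, 0.0, -1.0]]
contact_force: [1.3, 0.6, -0.8]
grip_width: 0.007
gripper_force: 0.0
```

```bash
python3 -m handwheel '[[0,0,-0.04,0,0,0],[0,0,-0.02,0,0,0],[0,0,-0.02,0,0,0],[0,0,0,0,0,0],[0,0,0,0,0,0]]'
python3 -m handwheel '[[0,0,-0.02,0,0,0],[0,0,-0.02,0,0,0],[0,0,0,0,0,0],[0,0,0,0,0,0],[0,0,0,0,0,0]]'
```

```text
t: 19.85
position: [0.5614, 0.152, 0.0664]
tool_rot: [[-0.144, 0.99, 0.0], [0.99, 0.144, 0.0], [0.0, 0.0, -1.0]]
contact_force: [-0.4, 1.4, 3.2]
grip_width: 0.008
gripper_force: 1.5
t: 20.48
position: [0.5615, 0.1521, 0.0657]
tool_rot: [[-0.144, 0.99, 0.001], [0.99, 0.144, 0.0], [0.0, 0.001, -1.0]]
contact_force: [-3.7, 2.2, 11.7]
grip_width: 0.005
gripper_force: 5.9
```

```bash
python3 -m handwheel '[[0,0,0,0,0,0],[0,0,0,0,0,0],[0,0,0,0,0,0],[0,0,0,0,0,0],[0,0,0,0,0,0]]'
python3 -m handwheel '[[0,0,0,0,0,0],[0,0,0,0,0,0],[0,0,0,0,0,0],[0,0,0,0,0,0],[0,0,0,0,0,0]]'
python3 - <<'E'
from h import *
a,d,b,e=lev("f5")
for cam,im in(("top",a),("side",b)): print(bubble(im,cam,c=(.5695,.0936),z0=.097,slope=0,show=1))
s=observe();print(s["contact_force"],s["position"])
P=pts("top",d);z=P[...,2]
k=(abs(P[...,0]-.569)<.06)&(abs(P[...,1]-.0935)<.1)&(z>.087)&(z<.11);q=P[k];print(cv2.minAreaRect((q[:,:2]*1000).astype(np.float32)),np.median(q[:,2]))
up=lambda im,u,v:cv2.resize(im[v-30:v+30,u-30:u+30],(390,390),interpolation=cv2.INTER_CUBIC)
save(np.hstack([up(a,201,181),up(b,272,185)]),"l5.png")
E
```

```text
t: 21.1
position: [0.5616, 0.152, 0.0657]
tool_rot: [[-0.144, 0.99, 0.001], [0.99, 0.144, 0.0], [0.0, 0.001, -1.0]]
contact_force: [-3.0, 2.9, 12.2]
grip_width: 0.004
gripper_force: 5.9
t: 21.72
position: [0.5615, 0.152, 0.0657]
tool_rot: [[-0.144, 0.99, 0.001], [0.99, 0.144, 0.0], [0.0, 0.001, -1.0]]
contact_force: [-3.0, 2.3, 11.9]
grip_width: 0.006
gripper_force: 5.9
top [(-45, -2, 501), (-42, -2, 501), (-39, -2, 500), (-36, -1, 500), (-33, -1, 501), (-30, 0, 475), (-27, 7, 398), (-24, 13, 359), (-21, 13, 358), (-18, 13, 360), (-15, 13, 359), (-12, 13, 341), (-9, 10, 297), (-6, 3, 350), (-3, -1, 465), (0, -2, 501), (3, -2, 489), (6, 0, 408), (9, 7, 304), (12, 12, 330), (15, 13, 355), (18, 13, 357), (21, 13, 355), (24, 13, 355), (27, 13, 351), (30, 6, 377), (33, 0, 458), (36, -1, 491), (39, -1, 493), (42, -1, 450), (45, -2, 297)]
(np.float64(-27.0), np.float64(29.5), -0.58)
side [(-45, 0, 429), (-42, -1, 428), (-39, -1, 426), (-36, 0, 429), (-33, 0, 429), (-30, 0, 416), (-27, 0, 396), (-24, 2, 368), (-21, 5, 337), (-18, 7, 315), (-15, 6, 304), (-12, 4, 307), (-9, 2, 334), (-6, 0, 373), (-3, -1, 410), (0, -1, 433), (3, -1, 438), (6, -1, 411), (9, 0, 366), (12, 4, 347), (15, 6, 352), (18, 7, 351), (21, 6, 346), (24, 6, 346), (27, 5, 355), (30, 3, 378), (33, 0, 401), (36, 0, 409), (39, 0, 416), (42, -1, 422), (45, 0, 423)]
(np.float64(-22.5), np.float64(29.0), -2.0)
[-3.15631966  1.73186578 11.94061768] [0.56154309 0.15202297 0.06570092]
((572.1871337890625, 77.41547393798828), (24.788604736328125, 125.525146484375), 7.775686264038086) 0.09645951422741197
```

View pics/l5.png

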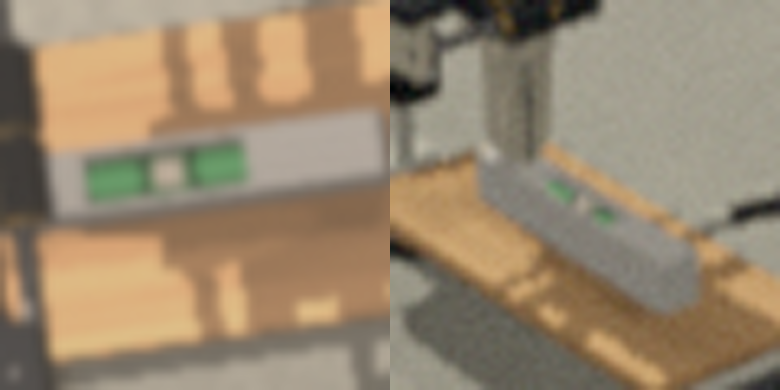

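In the top crop the bubble (168,172) sits between the two dark lines, with a measured offset of about -0.6 mm. The fingers press down on the level with about 12 N and the board is fully down.

```bash
python3 -c "
from station import *
print(finish_job())"
```

```text
the job is handed in; nothing more can be done
None
```

I handed the job in at about 22 s with the level on the board's middle and the gripper still pressing it down at about 12 N; the bubble measured about 0.6 mm off centre (limit 3 mm), no bystander was touched that I know of, and no verdict came back.

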